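Take the flat battery pack out of its charging dock

ROBOT

A 6-joint arm with a two-finger parallel gripper is mounted at the origin on the work surface. World frame = base frame: x ahead of the robot, y to its left, z up, the work surface at z = 0. Lengths are in m, angles in rad, forces in N, time in s.
With the tool pointing down it reaches from about 0.275 to 0.775 m from the base axis. Payload 14.6 kg.
Tool frame: the origin (TCP) lies on the centre line of the jaws, within the pads' length; the fingertips stand 25 mm ahead of it and the grasp point (between the pads) lies 6 mm ahead of it; x points along the fingers, z is the direction in which the jaws open and shut, and the axes are right-handed (so a half turn about x gives the same grasp; the last joint's range is limited). The gripper opens to 85 mm and grips with 20 to 120 N. Pads are 22 mm wide; open, the fingers measure 114 mm over their backs; the gripper's body (76 mm by 85 mm) begins 54 mm behind the grasp point. The pads swing forward as they close: fully open they stand 13 mm farther back than shut.
Start: joints at [0.981, 0.263, -0.048, 1.259, 0, 1.415], TCP at [0.221, 0.476, 0.229] pointing down, gripper open.
Joint ranges: [-2.65, 2.65], [-0.89, 1.7], [-1.18, 1.37], [-2.13, 2.11], [-1.35, 1.29], [-3.14, 3.14]. Speed limits (rad/s): [1.89, 1.89, 2.57, 2.79, 3.14, 3.14].

INTERFACE

Orientations are given as [roll, pitch, yaw] about the fixed x, y, z axes, in that order (R = Rz(yaw) Ry(pitch) Rx(roll)).
In Python, from plant import manip, grab_frame gives the robot as it stands. The module is installed in compiled form; this text tells all that it offers.
- The arm moves only by the tool arm_command, never from a script. Its argument "motion" is a list that holds one entry, the list of rows, each a list of 7 numbers: the shift along the tool's x, y, z in cm, then the turn, a rotation vector about the tool's x, y, z in rad, then the finger opening in cm, from 0 to 8.54. A call has 1 to 12 rows; each row shifts and turns the commanded pose from where the row before left it, along the tool's axes as they then stand; what a row does not reach is not made up. A row lasts 1/8 s, in which the tool goes at most 62.5 mm and 10.7 degrees, less where a joint would pass 70% of its speed; a pose out of reach is approached as far as the arm can. A call with a gripper value outside its range is refused whole. The fingers move at their own pace and stop on an object; "grip_force" is the grip in N (left out, the last holds). Time passes only in rows, so rows that do not move let the fingers close. It gives the time, the measured TCP pose, the force and the opening at its end, in the units of the state.
- manip.get_state(): the state, without advancing time (a new reading comes with each control period).
- grab_frame(name): name is "scene" or "top"; returns a dict with "image" (384x512x3 uint8, red, green, blue), "camera_matrix" (3x3 intrinsics, pixels), "k1" (the pictures are not rectified: a ray, as slopes to the right and down, at radius r is drawn at 1 + k1 r^2 times it, then the intrinsics apply), "T" (4x4, takes a point from camera to world coordinates). Camera axes: x right, y down, z forward; pixel columns grow to the right and rows downward; lengths in m; the calibration is good to about 2 mm. A picture is of the moment at which its call begins. There is no depth.
- manip.hand_in(): hands the job in, once; it reports no verdict.
The state is a dict: "clock": time; "joint_positions": joint angles; "qd": joint speeds; "effort": joint torques, N m; "tool_pos": TCP position; "tcp_rot": TCP orientation; "ft_force": force on the tool from outside, world axes, zero at the start; "moment": the same for the moment, N m; "finger_gap": finger opening in m.
Only numpy, scipy, OpenCV 4.12 (cv2) and the standard library are available. Lean on these libraries where they do the work, as an engineer would, in place of code of your own. Each camera call takes 0.05 s, during which the arm holds its last target.

TASK

Two charging docks stand on the speaker's desk. Press the lever of the dock that holds the flat, rectangular battery pack all the way down so that the pack rises, then lift the pack out and set it standing upright on the floor of the wooden tray, and let go. Leave the round battery seated in its own dock.

Things in the scene. Friction and masses are not known exactly. Their poses are not given: they have to be found in the camera images.
- pack_mid (a point): Centre, half-way up, of the flat battery pack: black upright block 30 (x) by 54 (y) by 58 mm (z), 0.1 to 0.2 kg. It starts in the pocket (2.5 mm play each side) of a fixed white dock centred on it, 64 (x) by 84 (y) mm and 70 mm tall, its top 2 mm below the dock's top. Lever fully down, it is 40 mm higher: 38 mm show, 20 mm are still in the pocket; then draw it straight up. It stays up.
- lever_pad (a point): Centre of the top of the 36 mm square white pad ending the ejector lever of the flat pack's dock, 113 mm from the pack's centre along the pack's +x (away from the robot). At rest 80 mm above the desk, lever sloping up 17 deg; fully down 36 mm above it, sloping down 17 deg, at a stop. Takes 6 to 9 N from above; stays where left by friction. Axes at rest: x level, out from dock, z up.
- tray_in (a point): Centre of the inner floor of the open wooden tray, fixed to the desk: inside 160 mm (its x) by 120 mm (its y), floor 5 mm above the desk, rim 22 mm above the desk, walls 5 mm thick. z up. The flat pack's dock, the round battery's dock and the tray stand side by side in any order, 0.2 to 0.3 m apart.
- round_mid (a point): Centre of the round battery, a black upright cylinder 38 mm across and 58 mm tall, seated in the round pocket of the other dock, which has the same outside and the same kind of lever. A bystander: leave it and its lever alone. z up along its axis.
Things that resemble listed ones, but are neither listed nor needed, are in the scene too. Leave any green or orange look-alike of the part that bears pack_mid alone.

How it is judged:
By the outcome, as a careful person would: the job done as asked, in the order asked, and still so for the second after the job is handed in, with the robot touching nothing.
It also fails if it takes over 54 s, if anything falls off the work surface, if the arm or the gripper's body presses on something with over 40 N, if the wrist force passes 120 N, or if a joint passes its speed limit or range.

## Working session

There is one attempt and no reset: what is moved stays moved. The work goes in short steps, Python scripts to look and compute and a tool call to move; the robot and the scene stay as the last step left them, time stands still between calls to the robot, and variables do not carry over. Pictures are saved under pics/ and viewed, and the job is handed in when it is done.

Besides the shell and the picture viewer there is one more tool, called after "Request:" in YAML: its name, and indented under it one key for each argument. arm_command: Moves the arm, as the interface text tells. Its arguments: {"type":"object","properties":{"motion":{"type":"array"},"grip_force":{"type":"number"}},"required":["motion"]}

```bash
mkdir -p pics; python3 - <<'E'
from plant import manip, grab_frame
import cv2,numpy as np,pickle
print(manip.get_state())
for n in("scene","top"):
    f=grab_frame(n);cv2.imwrite(f"pics/{n}0.png",f["image"][:,:,::-1]);pickle.dump(f,open(f"{n}0.pkl","wb"))
    print(n,f["camera_matrix"],f["k1"],f["T"])
E
```

```text
{'clock': 0.0, 'joint_positions': array([ 9.80704795e-01,  2.63506118e-01, -4.89290878e-02,  1.25940032e+00,
        4.13603288e-05,  1.41549505e+00]), 'qd': array([-3.18019843e-04,  9.35433882e-04,  3.23961754e-05,  1.21014099e-03,
        7.77117550e-05,  3.71964251e-04]), 'effort': array([-2.86472550e-04, -6.37614584e+01,  3.84562004e+01,  1.37404067e-02,
       -2.58424672e-05, -2.72973303e-06]), 'tool_pos': array([0.22098143, 0.4759264 , 0.22893669]), 'tcp_rot': array([ 2.94651236,  1.5697563 , -2.2006669 ]), 'ft_force': array([ 0.05927261, -0.15409371,  0.75871197]), 'moment': array([ 0.03099546,  0.00901936, -0.04166126]), 'finger_gap': 0.08535066589120222}
scene [[369.36404788   0.         253.53840002]
 [  0.         369.36404788 190.57096617]
 [  0.           0.           1.        ]] -0.0935599598544757 [[ 0.58114883  0.47840708 -0.65832568  1.08194564]
 [ 0.81375754 -0.34961907  0.46428996 -0.40483108]
 [-0.00804361 -0.80553906 -0.59248808  0.61874432]
 [ 0.          0.          0.          1.        ]]
top [[411.1284653    0.         253.36360383]
 [  0.         411.1284653  197.87396842]
 [  0.           0.           1.        ]] -0.04483781347361942 [[-0.02800723 -0.98606224  0.16400262  0.35512602]
 [-0.99946329  0.02483484 -0.02136247  0.0231589 ]
 [ 0.01699175 -0.16451291 -0.98622857  0.85620213]
 [ 0.          0.          0.          1.        ]]
```

View pics/scene0.png

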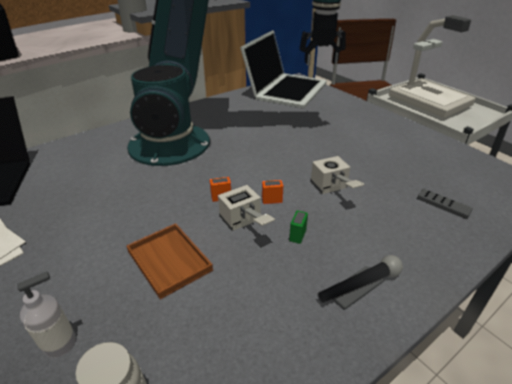

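View pics/top0.png

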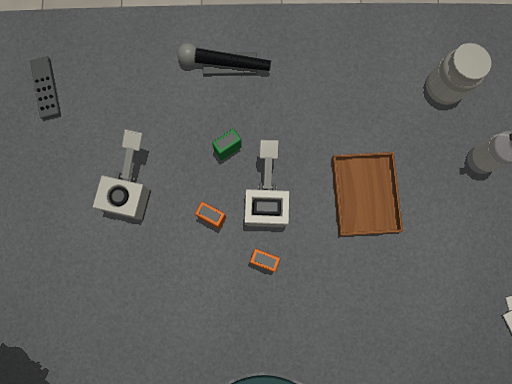

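The top view shows the candidates:
- Flat black pack in the white dock at (267,207), with its lever pad at (269,149).
- Round battery in the dock at (118,196).
- Orange look-alikes at (210,214) and (265,260).
- Green look-alike at (227,143).

The tray is at (367,194). I choose the dock at (267,207) and will check it in a close crop.

```bash
python3 - <<'E'
import cv2,pickle
f=pickle.load(open("top0.pkl","rb"));im=f["image"][:,:,::-1]
cv2.imwrite("pics/c1.png",cv2.resize(im[130:240,225:315],None,fx=5.4,fy=5.4,interpolation=cv2.INTER_CUBIC))
cv2.imwrite("pics/c2.png",cv2.resize(im[140:250,320:420],None,fx=5,fy=5,interpolation=cv2.INTER_CUBIC))
f=pickle.load(open("scene0.pkl","rb"));im=f["image"][:,:,::-1]
cv2.imwrite("pics/c3.png",cv2.resize(im[170:260,200:320],None,fx=6,fy=6,interpolation=cv2.INTER_CUBIC))
E
```

```text
(no output)
```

View pics/c1.png

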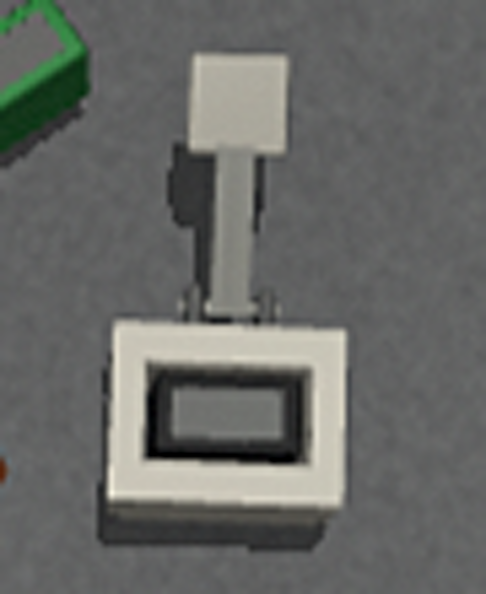

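View pics/c2.png

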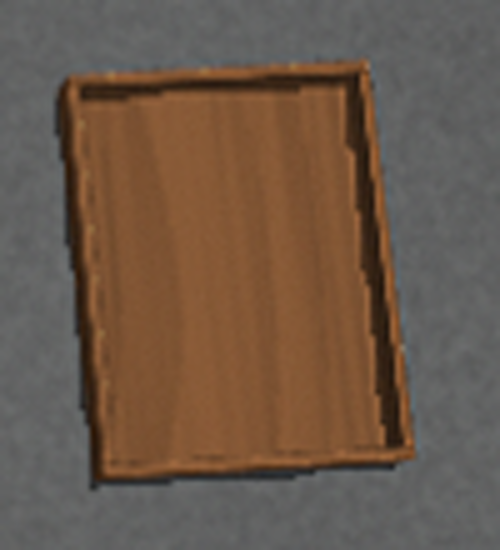

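View pics/c3.png

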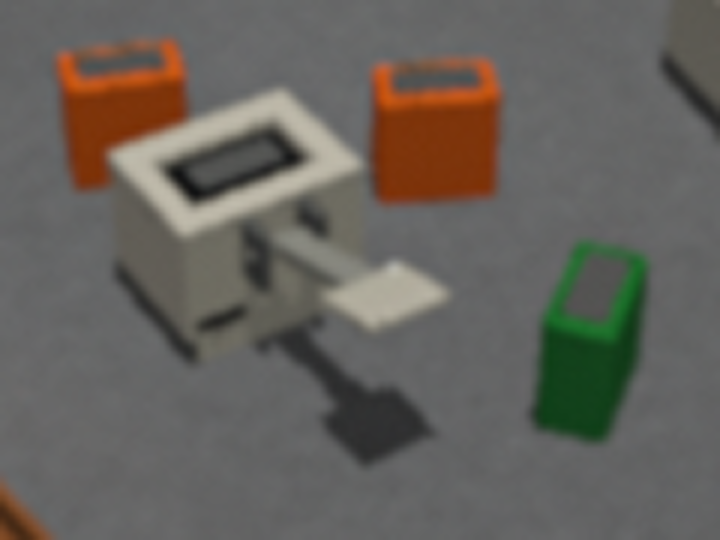

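```bash
cat > h.py <<'E'
import numpy as np,cv2,pickle
def ray(f,px):
    K=f["camera_matrix"];d=np.array([f["k1"],0,0,0,0.])
    u=cv2.undistortPoints(np.array(px,float).reshape(-1,1,2),K,d).reshape(-1,2)
    return f["T"][:3,3],np.c_[u,np.ones(len(u))]@f["T"][:3,:3].T
def onz(f,px,z):
    o,d=ray(f,px);return o+d*((z-o[2])/d[:,2])[:,None]
def proj(f,P):
    Ti=np.linalg.inv(f["T"]);return cv2.projectPoints(np.array(P,float).reshape(-1,3),cv2.Rodrigues(Ti[:3,:3])[0],Ti[:3,3],f["camera_matrix"],np.array([f["k1"],0,0,0,0.]))[0].reshape(-1,2)
def crop(px,s,o): return (np.array(px,float)+.5)/s-.5+np.array(o)
E
python3 - <<'E'
from h import *
t=pickle.load(open("top0.pkl","rb"));s=pickle.load(open("scene0.pkl","rb"))
def rep(n,P):
    print(n,P.round(4)[:,:2].tolist(),"c",P.mean(0).round(4))
    for i in range(4):
        e=P[(i+1)%4]-P[i];print("  ",np.linalg.norm(e).round(4),np.degrees(np.arctan2(e[1],e[0])).round(1))
rep("dock top",onz(t,crop([(115,321),(347,330),(344,507),(109,500)],5.4,(225,130)),.07))
rep("dock scene",onz(s,crop([(108,157),(287,89),(363,163),(187,236)],6,(200,170)),.07))
rep("pad",onz(t,crop([(193,53),(289,56),(287,154),(189,150)],5.4,(225,130)),.08))
rep("pad scene",onz(s,crop([(325,294),(398,262),(452,294),(372,331)],6,(200,170)),.08))
rep("tray",onz(t,crop([(66,78),(367,65),(412,458),(96,477)],5,(320,140)),.022))
rep("round",onz(t,[(99,176),(149,187),(138,219),(93,208)],.07))
E
```

```text
dock top [[0.5037, 0.0202], [0.4983, -0.0634], [0.4343, -0.0596], [0.439, 0.0239]] c [ 0.4688 -0.0197  0.07  ]
   0.0837 -93.7
   0.0641 176.6
   0.0837 86.8
   0.0648 -3.3
dock scene [[0.4374, -0.0589], [0.4413, 0.028], [0.5025, 0.0233], [0.4999, -0.0604]] c [ 0.4703 -0.017   0.07  ]
   0.087 87.5
   0.0614 -4.4
   0.0837 -91.8
   0.0624 178.6
pad [[0.6002, -0.0106], [0.5983, -0.0455], [0.5615, -0.0434], [0.5638, -0.008]] c [ 0.581  -0.0269  0.08  ]
   0.035 -93.1
   0.0368 176.7
   0.0354 86.3
   0.0364 -4.0
pad scene [[0.5695, -0.0436], [0.5707, -0.0105], [0.5974, -0.0055], [0.5964, -0.0418]] c [ 0.5835 -0.0253  0.08  ]
   0.0332 87.9
   0.0271 10.7
   0.0363 -91.5
   0.027 -176.1
tray [[0.5807, -0.1647], [0.5837, -0.2938], [0.4167, -0.2984], [0.4128, -0.1669]] c [ 0.4985 -0.2309  0.022 ]
   0.1291 -88.7
   0.167 -178.4
   0.1315 91.7
   0.1679 0.8
round [[0.5368, 0.3069], [0.5124, 0.2085], [0.4503, 0.2288], [0.4738, 0.3164]] c [0.4934 0.2651 0.07  ]
   0.1014 -103.9
   0.0653 161.9
   0.0907 75.0
   0.0637 -8.6
```

```bash
cat >> h.py <<'E'
from scipy.spatial.transform import Rotation as Ro
def go(st,tgt,yaw=None):
    """tool-frame shift in cm to tgt, and rotvec so tool x is down and tool z at angle yaw (mod 180)"""
    R=Ro.from_euler('xyz',st["tcp_rot"]).as_matrix()
    print("tcp",np.round(st["tool_pos"],4),"toolz yaw",np.degrees(np.arctan2(R[1,2],R[0,2])).round(2),"x axis",R[:,0].round(4),"F",np.round(st["ft_force"],2),"gap",round(st["finger_gap"],4),"t",st["clock"])
    print("shift cm (present axes)",((np.array(tgt)-st["tool_pos"])@R*100).round(2))
    if yaw is not None:
        for k in(0,180):
            a=np.radians(yaw+k);z=np.array([np.cos(a),np.sin(a),0]);x=np.array([0,0,-1.]);G=np.c_[x,np.cross(z,x),z]
            print("rotvec",Ro.from_matrix(R.T@G).as_rotvec().round(3),"shift after turn",((np.array(tgt)-st["tool_pos"])@G*100).round(2))
E
python3 - <<'E'
from h import *
from plant import manip
s=manip.get_state()
go(s,[.582,-.026,.16],-3.6)
go(s,[.582,-.026,.16],86.4)
E
```

```text
tcp [0.221  0.4759 0.229 ] toolz yaw 65.09 x axis [-6.e-04 -8.e-04 -1.e+00] F [-0.07  0.2   0.2 ] gap 0.0856 t 0.1
shift cm (present axes) [  6.92 -53.89 -30.31]
rotvec [ 1.199e+00 -1.000e-03  0.000e+00] shift after turn [  6.9  -47.83  39.18]
rotvec [-1.943e+00 -0.000e+00 -1.000e-03] shift after turn [  6.9   47.83 -39.18]
tcp [0.221  0.4759 0.229 ] toolz yaw 65.09 x axis [-6.e-04 -8.e-04 -1.e+00] F [-0.07  0.2   0.2 ] gap 0.0856 t 0.1
shift cm (present axes) [  6.92 -53.89 -30.31]
rotvec [-0.372 -0.001 -0.   ] shift after turn [  6.9  -39.18 -47.83]
rotvec [ 2.77e+00 -0.00e+00  1.00e-03] shift after turn [ 6.9  39.18 47.83]
```

Request:
arm_command:
  motion:
    - [[0,0,0,0.12,0,0,0],[0,0,0,0.12,0,0,0],[0,0,0,0.12,0,0,0],[0,0,0,0.12,0,0,0],[0,0,0,0.12,0,0,0],[0,0,0,0.12,0,0,0],[0,0,0,0.12,0,0,0],[0,0,0,0.12,0,0,0],[0,0,0,0.12,0,0,0],[0,0,0,0.119,0,0,0],[0,0,0,0,0,0,0]]
  grip_force: 40

```text
clock: 1.48
tool_pos: [0.2211, 0.4761, 0.2292]
tcp_rot: [-2.119, 1.57, -2.181]
ft_force: [0.3, 1.1, 0.4]
finger_gap: 0.0001
```

Request:
arm_command:
  motion:
    - [[0,-4,3.27,0,0,0,0],[0,-4,3.27,0,0,0,0],[0,-4,3.27,0,0,0,0],[0,-4,3.27,0,0,0,0],[0,-4,3.27,0,0,0,0],[0,-4,3.27,0,0,0,0],[0,-4,3.27,0,0,0,0],[0,-4,3.27,0,0,0,0],[0,-4,3.27,0,0,0,0],[0,-4,3.27,0,0,0,0],[0,-4,3.27,0,0,0,0],[0,-3.83,3.21,0,0,0,0]]

```text
clock: 2.98
tool_pos: [0.5828, -0.0275, 0.2292]
tcp_rot: [2.524, 1.571, 2.464]
ft_force: [0.2, 0.7, 0.0]
finger_gap: -0.0004
```

```bash
python3 - <<'E'
from h import *
from plant import manip
s=manip.get_state()
go(s,[.582,-.026,.115],-3.6)
E
```

```text
tcp [ 0.5828 -0.0275  0.2292] toolz yaw -3.44 x axis [-1.e-04  1.e-04 -1.e+00] F [0.19 0.7  0.  ] gap -0.0004 t 2.975
shift cm (present axes) [11.42  0.14 -0.09]
rotvec [ 0.003 -0.    -0.   ] shift after turn [11.42  0.14 -0.09]
rotvec [-3.139  0.    -0.   ] shift after turn [11.42 -0.14  0.09]
```

Request:
arm_command:
  motion:
    - [[4,0.14,-0.09,0,0,0,0],[4,0,0,0,0,0,0],[2.5,0,0,0,0,0,0],[0.5,0,0,0,0,0,0],[0,0,0,0,0,0,0]]

```text
clock: 3.6
tool_pos: [0.5814, -0.0244, 0.12]
tcp_rot: [-0.175, 1.57, -0.237]
ft_force: [0.5, -0.8, 0.8]
finger_gap: 0.0001
```

```bash
python3 - <<'E'
from h import *
from plant import manip,grab_frame
f=grab_frame("scene");im=f["image"][:,:,::-1]
cv2.imwrite("pics/s1.png",cv2.resize(im[110:270,180:340],None,fx=3.7,fy=3.7,interpolation=cv2.INTER_CUBIC))
go(manip.get_state(),[.582,-.026,.095],-3.6)
E
```

```text
tcp [ 0.5818 -0.0245  0.1204] toolz yaw -3.55 x axis [ 1.3e-03 -2.0e-04 -1.0e+00] F [0.17 0.41 0.35] gap 0.0003 t 3.65
shift cm (present axes) [ 2.54 -0.15  0.03]
rotvec [0.001 0.001 0.   ] shift after turn [ 2.54 -0.15  0.03]
rotvec [-3.141e+00 -0.000e+00  2.000e-03] shift after turn [ 2.54  0.15 -0.03]
```

View pics/s1.png

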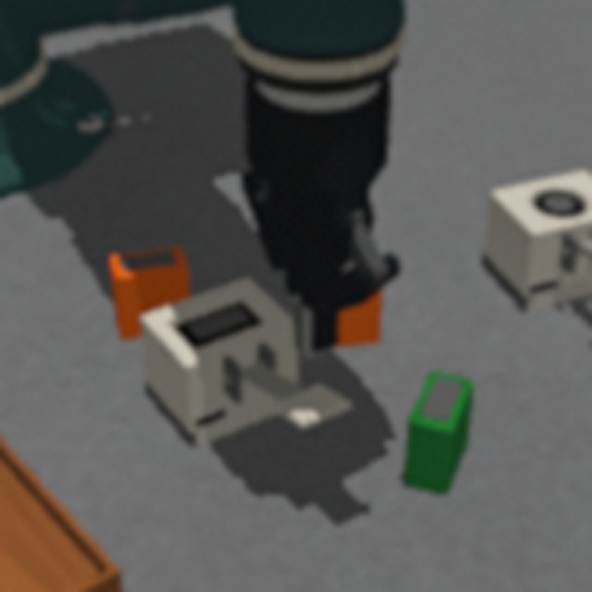

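```bash
python3 - <<'E'
from h import *
f=pickle.load(open("scene0.pkl","rb"))
for P in([.5818,-.0245,.0954],[.582,-.026,.08],[.5818,-.0245,.1204]):print(P,((proj(f,P)-[180,110]+.5)*3.7-.5).round(0))
E
```

```text
[0.5818, -0.0245, 0.0954] [[312. 382.]]
[0.582, -0.026, 0.08] [[310. 403.]]
[0.5818, -0.0245, 0.1204] [[312. 349.]]
```

The closed fingertips at crop (320,347) appear higher than I calculated, by roughly 20 mm. I'll descend in small steps and watch the force.

Request:
arm_command:
  motion:
    - [[0.4,-0.1,0,0,0,0,0],[0.4,0,0,0,0,0,0],[0.4,0,0,0,0,0,0],[0,0,0,0,0,0,0]]

```text
clock: 4.15
tool_pos: [0.581, -0.0254, 0.1071]
tcp_rot: [3.022, 1.57, 2.959]
ft_force: [0.8, 0.5, 0.2]
finger_gap: -0.0002
```

```bash
python3 - <<'E'
from h import *
from plant import manip,grab_frame
f=grab_frame("scene");im=f["image"][:,:,::-1]
cv2.imwrite("pics/s2.png",cv2.resize(im[170:250,220:310],None,fx=6.5,fy=6.5,interpolation=cv2.INTER_CUBIC))
go(manip.get_state(),[.582,-.026,.095],-3.6)
E
```

```text
tcp [ 0.5811 -0.0254  0.1073] toolz yaw -3.61 x axis [-3.e-04  1.e-04 -1.e+00] F [-0.01 -0.04 -0.31] gap -0.0005 t 4.2
shift cm (present axes) [ 1.23 -0.06  0.09]
rotvec [-0. -0. -0.] shift after turn [ 1.23 -0.06  0.09]
rotvec [ 3.141 -0.     0.   ] shift after turn [ 1.23  0.06 -0.09]
```

View pics/s2.png

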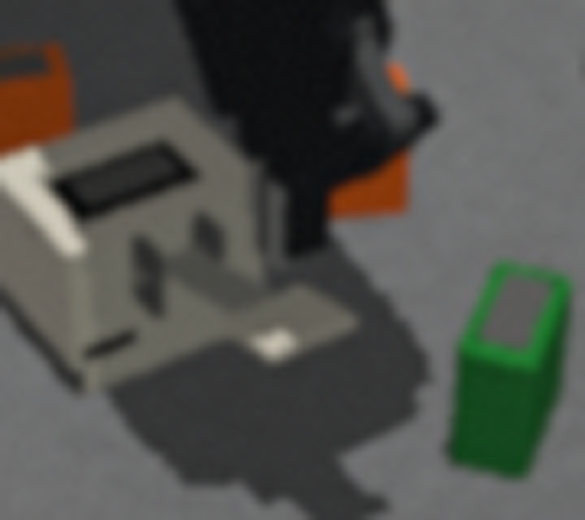

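Request:
arm_command:
  motion:
    - [[0.3,0,0.1,0,0,0,0],[0.3,0,0,0,0,0,0],[0.3,0,0,0,0,0,0],[0,0,0,0,0,0,0]]

```text
clock: 4.7
tool_pos: [0.582, -0.0254, 0.0981]
tcp_rot: [2.968, 1.57, 2.905]
ft_force: [-0.5, 0.8, 0.9]
finger_gap: -0.0002
```

```bash
python3 - <<'E'
from h import *
from plant import manip,grab_frame
f=grab_frame("scene");im=f["image"][:,:,::-1]
cv2.imwrite("pics/s3.png",cv2.resize(im[170:250,220:310],None,fx=6.5,fy=6.5,interpolation=cv2.INTER_CUBIC))
f=grab_frame("top");im=f["image"][:,:,::-1]
cv2.imwrite("pics/t3.png",cv2.resize(im[100:250,190:330],None,fx=4,fy=4,interpolation=cv2.INTER_CUBIC))
go(manip.get_state(),[.582,-.026,.095],-3.6)
E
```

```text
tcp [ 0.5822 -0.0255  0.0984] toolz yaw -3.61 x axis [-0. -0. -1.] F [-0.65  0.12  0.34] gap -0.0002 t 4.8
shift cm (present axes) [ 0.34 -0.05 -0.01]
rotvec [-0. -0.  0.] shift after turn [ 0.34 -0.05 -0.01]
rotvec [3.141 0.    0.   ] shift after turn [0.34 0.05 0.01]
```

View pics/s3.png

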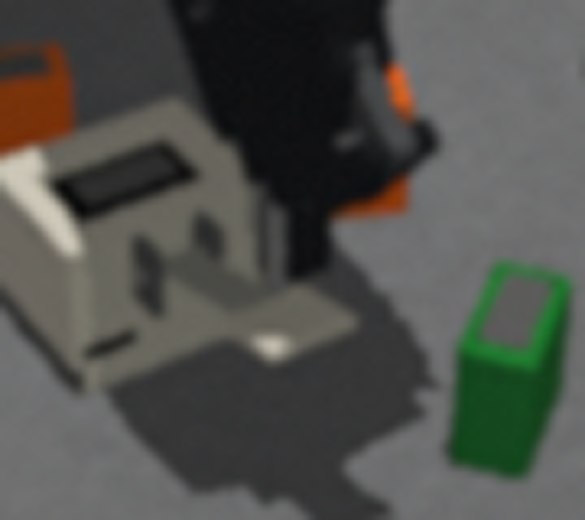

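View pics/t3.png

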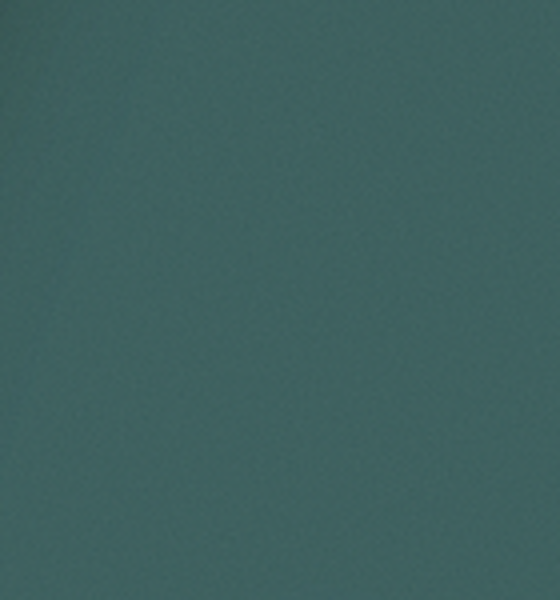

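No contact at TCP z 0.098, and the tip at crop (305,278) still hovers over the pad, whose centre should be near (290,320). I'll continue down.

Request:
arm_command:
  motion:
    - [[0.3,0,0,0,0,0,0],[0.3,0,0,0,0,0,0],[0.3,0,0,0,0,0,0],[0,0,0,0,0,0,0]]

```text
clock: 5.3
tool_pos: [0.582, -0.0255, 0.0891]
tcp_rot: [3.137, 1.57, 3.074]
ft_force: [-0.1, -0.3, -1.0]
finger_gap: -0.0003
```

```bash
python3 - <<'E'
from h import *
from plant import manip,grab_frame
f=grab_frame("scene");im=f["image"][:,:,::-1]
cv2.imwrite("pics/s4.png",cv2.resize(im[170:250,220:310],None,fx=6.5,fy=6.5,interpolation=cv2.INTER_CUBIC))
go(manip.get_state(),[.582,-.026,.095],-3.6)
E
```

```text
tcp [ 0.5821 -0.0255  0.0893] toolz yaw -3.61 x axis [-3.e-04  0.e+00 -1.e+00] F [ 0.91  0.13 -0.07] gap -0.0002 t 5.35
shift cm (present axes) [-0.57 -0.05 -0.  ]
rotvec [-0. -0. -0.] shift after turn [-0.57 -0.05 -0.  ]
rotvec [ 3.141 -0.     0.   ] shift after turn [-0.57  0.05  0.  ]
```

View pics/s4.png

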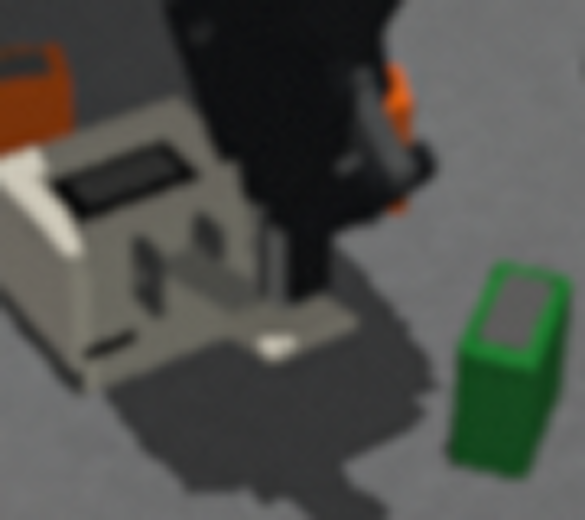

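Request:
arm_command:
  motion:
    - [[0.3,0,0,0,0,0,0],[0.3,0,0,0,0,0,0],[0.3,0,0,0,0,0,0],[0,0,0,0,0,0,0]]

```text
clock: 5.85
tool_pos: [0.5823, -0.0255, 0.0803]
tcp_rot: [0.081, 1.571, 0.018]
ft_force: [-0.4, -0.1, 0.5]
finger_gap: -0.0002
```

Request:
arm_command:
  motion:
    - [[0.3,0,0,0,0,0,0],[0.3,0,0,0,0,0,0],[0.3,0,0,0,0,0,0],[0,0,0,0,0,0,0]]

```text
clock: 6.35
tool_pos: [0.5829, -0.0256, 0.0717]
tcp_rot: [-0.089, 1.569, -0.152]
ft_force: [1.5, -0.2, 2.8]
finger_gap: 0.0
```

```bash
python3 - <<'E'
from h import *
from plant import manip,grab_frame
f=grab_frame("scene");im=f["image"][:,:,::-1]
cv2.imwrite("pics/s5.png",cv2.resize(im[170:250,220:310],None,fx=6.5,fy=6.5,interpolation=cv2.INTER_CUBIC))
go(manip.get_state(),[.582,-.026,.095],-3.6)
E
```

```text
tcp [ 0.5827 -0.0256  0.0717] toolz yaw -3.61 x axis [ 1.2e-03 -2.0e-04 -1.0e+00] F [ 1.49 -0.67  4.17] gap -0.0001 t 6.4
shift cm (present axes) [-2.33 -0.05 -0.07]
rotvec [-0.     0.001  0.   ] shift after turn [-2.33 -0.05 -0.07]
rotvec [ 3.141e+00  0.000e+00 -2.000e-03] shift after turn [-2.33  0.05  0.07]
```

View pics/s5.png

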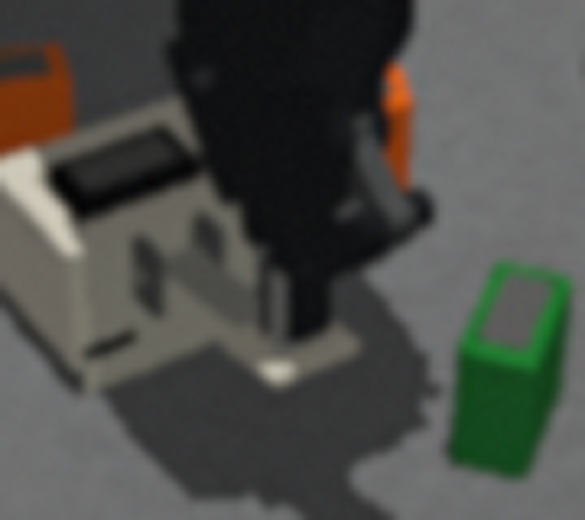

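Contact is made: the force has risen and the pad has moved down (its near corner is now at (278,385)). So the shut tips lie about at TCP height. I'll press on.

Request:
arm_command:
  motion:
    - [[0.3,0,0,0,0,0,0],[0.3,0,0,0,0,0,0],[0.3,0,0,0,0,0,0],[0.3,0,0,0,0,0,0],[0.3,0,0,0,0,0,0],[0.3,0,0,0,0,0,0],[0.3,0,0,0,0,0,0],[0.3,0,0,0,0,0,0],[0.3,0,0,0,0,0,0],[0,0,0,0,0,0,0]]

```text
clock: 7.65
tool_pos: [0.583, -0.0256, 0.0447]
tcp_rot: [-0.077, 1.569, -0.14]
ft_force: [3.5, -0.4, 3.4]
finger_gap: -0.0
```

Request:
arm_command:
  motion:
    - [[0.3,0,0,0,0,0,0],[0.3,0,0,0,0,0,0],[0,0,0,0,0,0,0]]

```text
clock: 8.02
tool_pos: [0.5821, -0.0255, 0.0384]
tcp_rot: [-1.937, 1.571, -2.0]
ft_force: [1.6, -0.4, 3.2]
finger_gap: -0.0003
```

```bash
python3 - <<'E'
from h import *
from plant import manip,grab_frame
f=grab_frame("scene");im=f["image"][:,:,::-1]
cv2.imwrite("pics/s6.png",cv2.resize(im[170:250,220:310],None,fx=6.5,fy=6.5,interpolation=cv2.INTER_CUBIC))
go(manip.get_state(),[.582,-.026,.095],-3.6)
E
```

```text
tcp [ 0.5821 -0.0255  0.0384] toolz yaw -3.61 x axis [-1.e-04 -2.e-04 -1.e+00] F [-0.19 -0.42  3.97] gap 0.0001 t 8.075
shift cm (present axes) [-5.66 -0.05 -0.01]
rotvec [-0. -0.  0.] shift after turn [-5.66 -0.05 -0.01]
rotvec [3.141 0.    0.   ] shift after turn [-5.66  0.05  0.01]
```

View pics/s6.png

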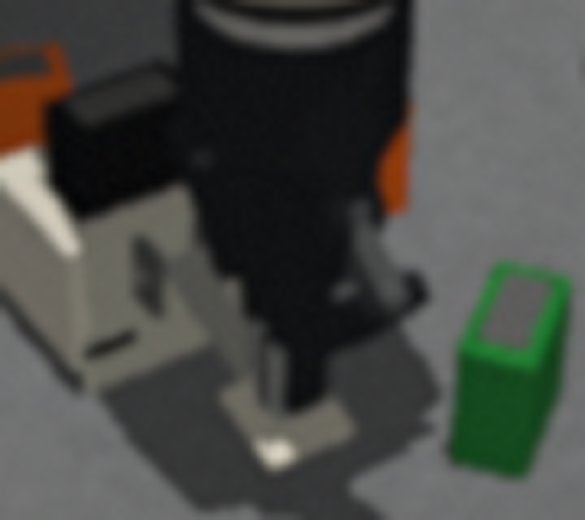

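The pack has risen behind the gripper (its top is around (125,95)). The lever isn't at its stop yet, so I'll continue until the force jumps.

Request:
arm_command:
  motion:
    - [[0.2,0,0,0,0,0,0],[0.2,0,0,0,0,0,0],[0,0,0,0,0,0,0]]

```text
clock: 8.45
tool_pos: [0.5818, -0.0255, 0.0349]
tcp_rot: [-2.396, 1.57, -2.459]
ft_force: [-3.9, -0.1, 14.2]
finger_gap: -0.0001
```

Request:
arm_command:
  motion:
    - [[0.15,0,0,0,0,0,0],[0,0,0,0,0,0,0]]

```text
clock: 8.7
tool_pos: [0.5818, -0.0255, 0.0343]
tcp_rot: [-0.811, 1.57, -0.874]
ft_force: [-9.2, 1.2, 28.6]
finger_gap: 0.0002
```

The force jumped to 28 N, so the lever is at its stop. I'll retreat upward, then move over the pack with the fingers partly open.

Request:
arm_command:
  motion:
    - [[-2,0,0,0,0,0,0],[-4,0,0,0,0,0,0],[-4,0,0,0,0,0,0],[-4,0,0,0,0,0,0],[-3.5,0,0,0,0,0,0],[0,0,-3.5,0,0,0,6],[0,0,-4,0,0,0,6],[0,0,-3.8,0,0,0,6],[0,0,0,0,0,0,6]]

```text
clock: 9.82
tool_pos: [0.467, -0.0179, 0.208]
tcp_rot: [2.987, 1.57, 2.924]
ft_force: [0.3, 1.4, 0.6]
finger_gap: 0.0604
```

```bash
python3 - <<'E'
from h import *
from plant import manip,grab_frame
f=grab_frame("scene");im=f["image"][:,:,::-1]
cv2.imwrite("pics/s7.png",cv2.resize(im[90:250,180:340],None,fx=3.7,fy=3.7,interpolation=cv2.INTER_CUBIC))
go(manip.get_state(),[.4694,-.0188,.115],-3.6)
E
```

```text
tcp [ 0.4686 -0.0182  0.208 ] toolz yaw -3.62 x axis [-1.e-04  0.e+00 -1.e+00] F [-0.13  0.8  -0.25] gap 0.0602 t 9.875
shift cm (present axes) [ 9.3  -0.05  0.09]
rotvec [-0. -0. -0.] shift after turn [ 9.3  -0.05  0.09]
rotvec [ 3.141 -0.     0.   ] shift after turn [ 9.3   0.05 -0.09]
```

View pics/s7.png

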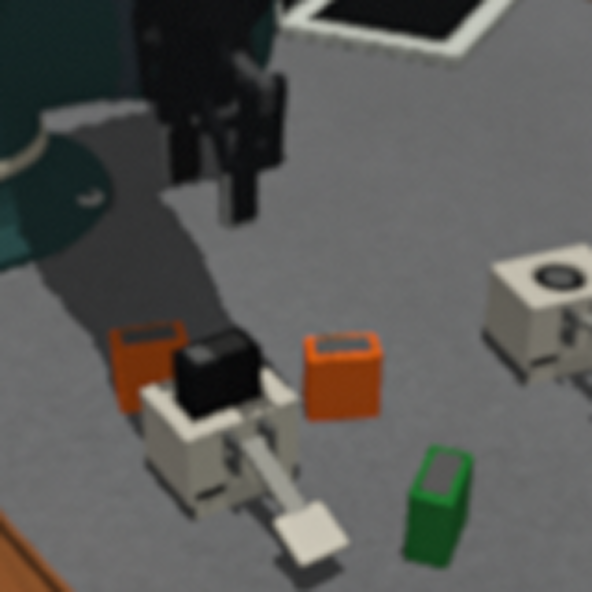

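The lever is down and stays there (pad at (310,533)), and the pack stands up out of its dock. The open fingertips are at (185,182) and (238,222). I'll descend.

Request:
arm_command:
  motion:
    - [[4,-0.05,0.09,0,0,0,6],[4,0,0,0,0,0,6],[1.3,0,0,0,0,0,6],[0,0,0,0,0,0,6]]

```text
clock: 10.38
tool_pos: [0.4705, -0.0189, 0.1148]
tcp_rot: [2.995, 1.57, 2.932]
ft_force: [-0.2, 0.7, -0.6]
finger_gap: 0.06
```

```bash
python3 - <<'E'
from h import *
from plant import manip,grab_frame
f=grab_frame("scene");im=f["image"][:,:,::-1]
cv2.imwrite("pics/s8.png",cv2.resize(im[130:230,190:290],None,fx=5.9,fy=5.9,interpolation=cv2.INTER_CUBIC))
s=manip.get_state();go(s,[.4694,-.0188,.115],-3.6)
y=np.radians(-3.6)
for dx in(-.03,.03):
  for z in (.1,.115,.13):
    p=s["tool_pos"]+[dx*np.cos(y),dx*np.sin(y),0];p[2]=z;print(dx,z,((proj(f,p)-[190,130]+.5)*5.9-.5).round())
c=[]
for dx in(-.015,.015):
  for dy in(-.027,.027):
    print("packtop",dx,dy,((proj(f,[.4694+dx*np.cos(y)-dy*np.sin(y),-.0188+dx*np.sin(y)+dy*np.cos(y),.108])-[190,130]+.5)*5.9-.5).round())
E
```

```text
tcp [ 0.471  -0.019   0.1155] toolz yaw -3.61 x axis [ 3.e-04 -0.e+00 -1.e+00] F [-1.46 -0.23  0.67] gap 0.0599 t 10.425
shift cm (present axes) [ 0.05  0.01 -0.16]
rotvec [-0.  0.  0.] shift after turn [ 0.05  0.01 -0.16]
rotvec [ 3.142e+00  0.000e+00 -1.000e-03] shift after turn [ 0.05 -0.01  0.16]
-0.03 0.1 [[251. 302.]]
-0.03 0.115 [[249. 272.]]
-0.03 0.13 [[248. 241.]]
0.03 0.1 [[324. 374.]]
0.03 0.115 [[324. 344.]]
0.03 0.13 [[323. 312.]]
packtop -0.015 -0.027 [[208. 322.]]
packtop -0.015 0.027 [[323. 281.]]
packtop 0.015 -0.027 [[244. 359.]]
packtop 0.015 0.027 [[360. 316.]]
```

View pics/s8.png

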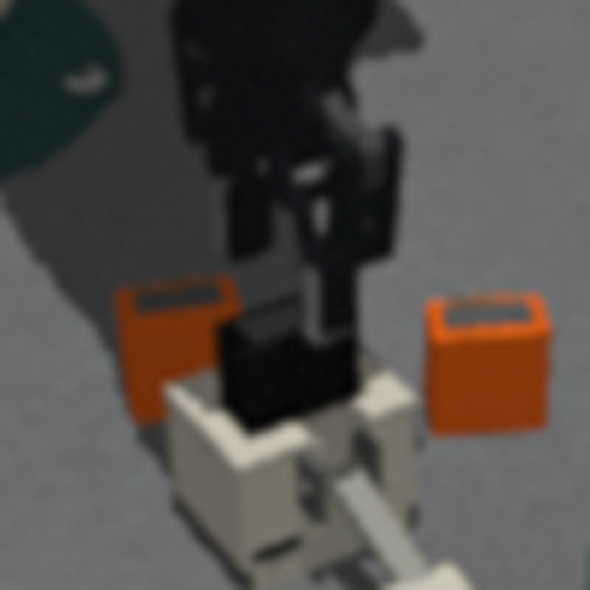

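Request:
arm_command:
  motion:
    - [[1.2,0,-0.1,0,0,0,6],[1.2,0,0,0,0,0,6],[1.2,0,0,0,0,0,6],[0,0,0,0,0,0,6]]
  grip_force: 40

```text
clock: 10.92
tool_pos: [0.4686, -0.0187, 0.078]
tcp_rot: [2.984, 1.569, 2.921]
ft_force: [0.0, 0.9, -0.2]
finger_gap: 0.0599
```

```bash
python3 - <<'E'
from h import *
from plant import manip,grab_frame
f=grab_frame("scene");im=f["image"][:,:,::-1]
cv2.imwrite("pics/s9.png",cv2.resize(im[130:230,190:290],None,fx=5.9,fy=5.9,interpolation=cv2.INTER_CUBIC))
s=manip.get_state();go(s,[.47,-.0188,.078],-3.6)
E
```

```text
tcp [ 0.469  -0.0188  0.0785] toolz yaw -3.61 x axis [-9.e-04  2.e-04 -1.e+00] F [-0.34  0.2   0.93] gap 0.0597 t 10.975
shift cm (present axes) [0.05 0.01 0.1 ]
rotvec [-0.    -0.001 -0.   ] shift after turn [0.05 0.01 0.1 ]
rotvec [ 3.141e+00 -0.000e+00  1.000e-03] shift after turn [ 0.05 -0.01 -0.1 ]
```

View pics/s9.png

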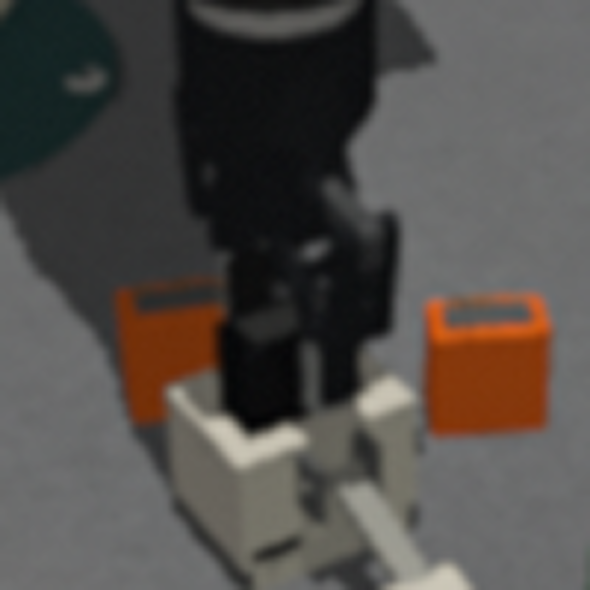

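The jaws straddle the pack above the dock rim. I'll close, raising 2 mm to allow for the pad swing.

Request:
arm_command:
  motion:
    - [[-0.2,0,0.05,0,0,0,5],[0,0,0,0,0,0,4],[0,0,0,0,0,0,3.4],[0,0,0,0,0,0,2.5],[0,0,0,0,0,0,2],[0,0,0,0,0,0,2],[0,0,0,0,0,0,2]]
  grip_force: 45

```text
clock: 11.85
tool_pos: [0.4699, -0.0189, 0.081]
tcp_rot: [-0.238, 1.571, -0.301]
ft_force: [-0.6, -0.5, 3.9]
finger_gap: 0.0293
```

Request:
arm_command:
  motion:
    - [[-0.3,0,0,0,0,0,2],[-0.4,0,0,0,0,0,2],[-0.5,0,0,0,0,0,2],[-0.5,0,0,0,0,0,2],[0,0,0,0,0,0,2]]

```text
clock: 12.48
tool_pos: [0.47, -0.0189, 0.0983]
tcp_rot: [-0.2, 1.57, -0.263]
ft_force: [-0.4, -0.1, -1.3]
finger_gap: 0.0294
```

```bash
python3 - <<'E'
from h import *
from plant import manip,grab_frame
f=grab_frame("scene");im=f["image"][:,:,::-1]
cv2.imwrite("pics/s10.png",cv2.resize(im[130:230,190:290],None,fx=5.9,fy=5.9,interpolation=cv2.INTER_CUBIC))
s=manip.get_state();go(s,[.47,-.0188,.078],-3.6)
E
```

```text
tcp [ 0.4699 -0.0189  0.098 ] toolz yaw -3.61 x axis [ 3.e-04 -1.e-04 -1.e+00] F [-0.82  1.18 -1.58] gap 0.029 t 12.525
shift cm (present axes) [2.   0.01 0.01]
rotvec [-0.  0.  0.] shift after turn [2.   0.01 0.01]
rotvec [ 3.141e+00  0.000e+00 -1.000e-03] shift after turn [ 2.   -0.01 -0.01]
```

View pics/s10.png

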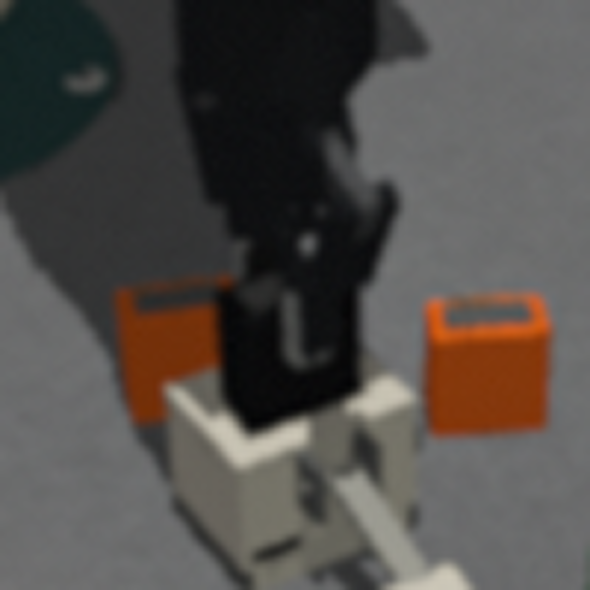

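The pack is held (gap 29 mm) and comes up straight. I'll lift it clear and carry it to the tray centre.

Request:
arm_command:
  motion:
    - [[-1,0,0,0,0,0,2],[-2,0,0,0,0,0,2],[-2.5,0,0,0,0,0,2],[-2.5,0,0,0,0,0,2],[-2,0,0,0,0,0,2],[-1,0,0,0,0,0,2],[0,0,0,0,0,0,2]]

```text
clock: 13.4
tool_pos: [0.47, -0.0189, 0.2082]
tcp_rot: [-0.16, 1.57, -0.223]
ft_force: [-0.2, 0.3, -1.8]
finger_gap: 0.0296
```

```bash
python3 - <<'E'
from h import *
from plant import manip,grab_frame
f=grab_frame("scene");im=f["image"][:,:,::-1]
cv2.imwrite("pics/s11.png",cv2.resize(im[70:270,100:320],None,fx=3,fy=3,interpolation=cv2.INTER_CUBIC))
s=manip.get_state();go(s,[.4985,-.231,.21],-3.6)
E
```

```text
tcp [ 0.4697 -0.0189  0.2076] toolz yaw -3.61 x axis [-2.e-04  0.e+00 -1.e+00] F [-0.66  0.21 -2.08] gap 0.0289 t 13.45
shift cm (present axes) [ -0.24 -20.99   4.21]
rotvec [-0. -0. -0.] shift after turn [ -0.24 -20.99   4.21]
rotvec [ 3.141 -0.     0.   ] shift after turn [-0.24 20.99 -4.21]
```

View pics/s11.png

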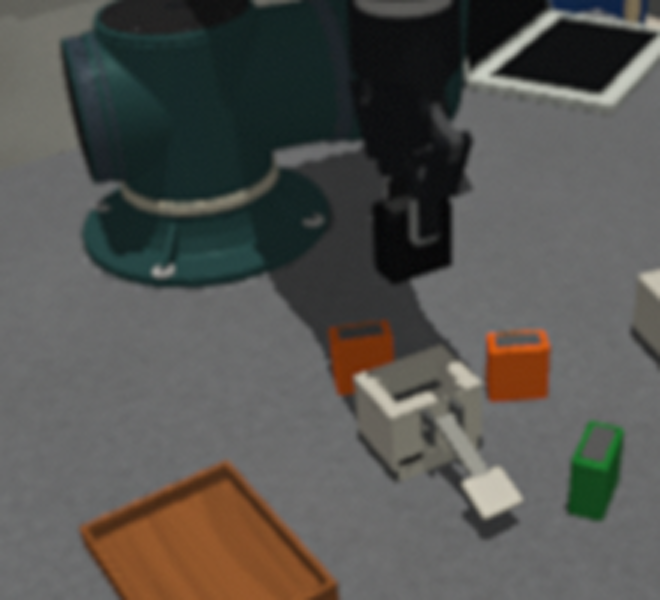

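The pack is out of the dock and hangs upright in the jaws at (412,235). Next is the tray.

Request:
arm_command:
  motion:
    - [[0,-1.5,0.3,0,0,0,2],[0,-3,0.6,0,0,0,2],[0,-3.5,0.7,0,0,0,2],[0,-3.5,0.7,0,0,0,2],[0,-3.5,0.7,0,0,0,2],[0,-3,0.6,0,0,0,2],[0,-2,0.4,0,0,0,2],[0,-1,0.2,0,0,0,2],[0,0,0,0,0,0,2]]

```text
clock: 14.58
tool_pos: [0.4984, -0.2312, 0.2076]
tcp_rot: [2.366, 1.57, 2.303]
ft_force: [-0.6, -0.2, -1.6]
finger_gap: 0.0292
```

Request:
arm_command:
  motion:
    - [[1,0,0,0,0,0,2],[2.5,0,0,0,0,0,2],[3,0,0,0,0,0,2],[3,0,0,0,0,0,2],[2.5,0,0,0,0,0,2],[1.5,0,0,0,0,0,2],[0.8,0,0,0,0,0,2],[0,0,0,0,0,0,2]]

```text
clock: 15.58
tool_pos: [0.4983, -0.2305, 0.0646]
tcp_rot: [2.611, 1.57, 2.549]
ft_force: [0.6, -0.3, -0.2]
finger_gap: 0.0288
```

```bash
python3 - <<'E'
from h import *
from plant import manip,grab_frame
f=grab_frame("scene");im=f["image"][:,:,::-1]
cv2.imwrite("pics/s12.png",cv2.resize(im[190:310,100:240],None,fx=4.7,fy=4.7,interpolation=cv2.INTER_CUBIC))
s=manip.get_state();go(s,[.4985,-.231,.037],-3.6)
E
```

```text
tcp [ 0.4985 -0.2308  0.0651] toolz yaw -3.59 x axis [ 2.e-04 -1.e-04 -1.e+00] F [-0.02 -0.71 -1.15] gap 0.0295 t 15.625
shift cm (present axes) [ 2.81 -0.02 -0.  ]
rotvec [0. 0. 0.] shift after turn [ 2.81 -0.02 -0.  ]
rotvec [-3.141 -0.     0.   ] shift after turn [2.81 0.02 0.  ]
```

View pics/s12.png

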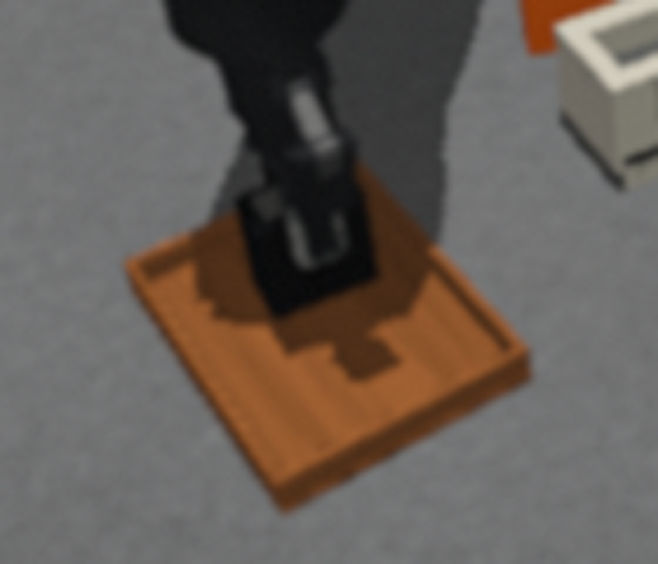

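The pack hangs over the tray floor (bottom corners at (280,312) and (375,272)). I'll lower it until I feel contact.

Request:
arm_command:
  motion:
    - [[0.9,0,0,0,0,0,2],[0.8,0,0,0,0,0,2],[0.4,0,0,0,0,0,2],[0.2,0,0,0,0,0,2],[0,0,0,0,0,0,2]]

```text
clock: 16.25
tool_pos: [0.4985, -0.2311, 0.0418]
tcp_rot: [2.444, 1.571, 2.381]
ft_force: [-0.1, -0.8, -0.9]
finger_gap: 0.0292
```

Request:
arm_command:
  motion:
    - [[0.15,0,0,0,0,0,2],[0.15,0,0,0,0,0,2],[0,0,0,0,0,0,2]]

```text
clock: 16.62
tool_pos: [0.4984, -0.2311, 0.0388]
tcp_rot: [2.289, 1.571, 2.226]
ft_force: [0.0, -0.3, -1.4]
finger_gap: 0.0292
```

Request:
arm_command:
  motion:
    - [[0.1,0,0,0,0,0,2],[0.1,0,0,0,0,0,2],[0,0,0,0,0,0,2]]

```text
clock: 17.0
tool_pos: [0.4985, -0.2311, 0.0368]
tcp_rot: [2.785, 1.571, 2.722]
ft_force: [0.3, -0.9, -1.2]
finger_gap: 0.0291
```

```bash
python3 - <<'E'
from h import *
from plant import manip,grab_frame
f=grab_frame("scene");im=f["image"][:,:,::-1]
cv2.imwrite("pics/s13.png",cv2.resize(im[190:310,100:240],None,fx=4.7,fy=4.7,interpolation=cv2.INTER_CUBIC))
s=manip.get_state();go(s,[.4985,-.231,.036],-3.6)
E
```

```text
tcp [ 0.4984 -0.2311  0.0369] toolz yaw -3.61 x axis [-1.e-04  1.e-04 -1.e+00] F [ 0.54  0.08 -1.46] gap 0.0291 t 17.05
shift cm (present axes) [0.09 0.01 0.01]
rotvec [-0. -0. -0.] shift after turn [0.09 0.01 0.01]
rotvec [ 3.141 -0.     0.   ] shift after turn [ 0.09 -0.01 -0.01]
```

View pics/s13.png

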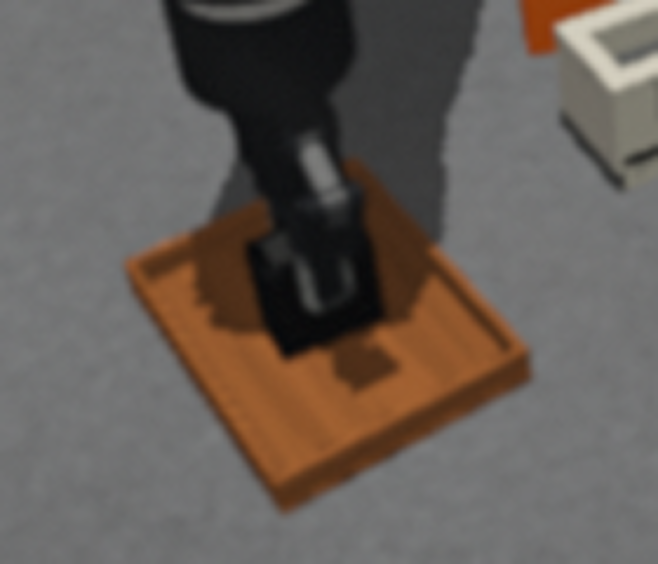

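Request:
arm_command:
  motion:
    - [[0.1,0,0,0,0,0,2],[0.1,0,0,0,0,0,2],[0,0,0,0,0,0,2]]

```text
clock: 17.42
tool_pos: [0.4985, -0.2312, 0.036]
tcp_rot: [-0.738, 1.57, -0.801]
ft_force: [-5.9, 3.7, 20.4]
finger_gap: 0.0295
```

Request:
arm_command:
  motion:
    - [[0.1,0,0,0,0,0,2],[0.1,0,0,0,0,0,2],[0,0,0,0,0,0,2]]

```text
clock: 17.8
tool_pos: [0.4986, -0.2313, 0.0358]
tcp_rot: [-0.747, 1.568, -0.81]
ft_force: [-14.7, 7.9, 52.2]
finger_gap: 0.0292
```

The pack is on the floor at TCP z 0.036, but I pressed too far (52 N through the pack). I'll back off the excess command before opening.

Request:
arm_command:
  motion:
    - [[-0.15,0,0,0,0,0,2],[-0.13,0,0,0,0,0,2],[0,0,0,0,0,0,2]]

```text
clock: 18.18
tool_pos: [0.4986, -0.2312, 0.036]
tcp_rot: [-0.631, 1.57, -0.694]
ft_force: [-1.9, 1.5, 8.5]
finger_gap: 0.0298
```

```bash
python3 - <<'E'
from h import *
from plant import manip
go(manip.get_state(),[.4985,-.231,.036],-3.6)
E
```

```text
tcp [ 0.4986 -0.2312  0.036 ] toolz yaw -3.61 x axis [ 3.e-04 -3.e-04 -1.e+00] F [-1.86  1.55  8.49] gap 0.0298 t 18.175
shift cm (present axes) [-0.    0.02 -0.01]
rotvec [-0.  0.  0.] shift after turn [-0.    0.02 -0.01]
rotvec [ 3.141e+00  0.000e+00 -1.000e-03] shift after turn [-0.   -0.02  0.01]
```

Request:
arm_command:
  motion:
    - [[-0.05,0,0,0,0,0,2],[0,0,0,0,0,0,2.9],[0,0,0,0,0,0,3.2],[0,0,0,0,0,0,4],[0,0,0,0,0,0,5],[0,0,0,0,0,0,6],[0,0,0,0,0,0,6],[0,0,0,0,0,0,6]]

```text
clock: 19.18
tool_pos: [0.4985, -0.2311, 0.0362]
tcp_rot: [-2.286, 1.571, -2.349]
ft_force: [-0.2, -0.2, -0.6]
finger_gap: 0.0601
```

```bash
python3 - <<'E'
from h import *
from plant import manip,grab_frame
f=grab_frame("scene");im=f["image"][:,:,::-1]
cv2.imwrite("pics/s14.png",cv2.resize(im[190:310,100:240],None,fx=4.7,fy=4.7,interpolation=cv2.INTER_CUBIC))
go(manip.get_state(),[.4985,-.231,.036],-3.6)
E
```

```text
tcp [ 0.4985 -0.2311  0.0362] toolz yaw -3.61 x axis [-0.  0. -1.] F [ 0.76 -0.7   0.15] gap 0.0602 t 19.225
shift cm (present axes) [0.02 0.01 0.  ]
rotvec [-0. -0. -0.] shift after turn [0.02 0.01 0.  ]
rotvec [ 3.141 -0.     0.   ] shift after turn [ 0.02 -0.01 -0.  ]
```

View pics/s14.png

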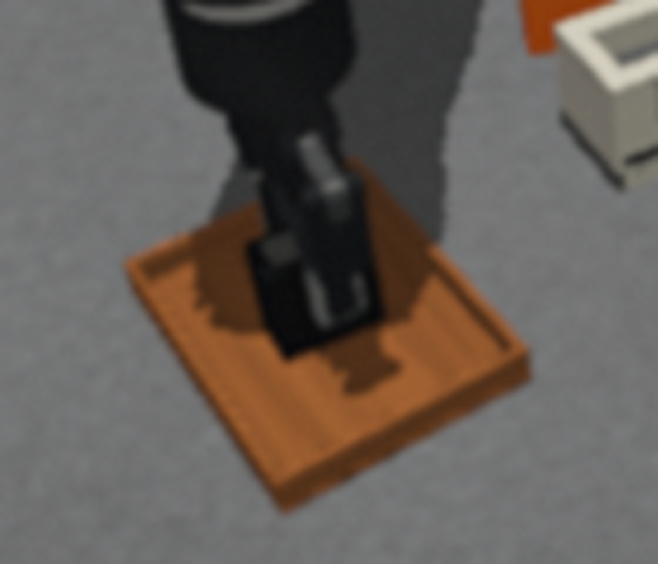

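The jaws are open and clear, and the pack stands. I'll retreat straight up, then back towards the side (-y) so the top camera can see.

Request:
arm_command:
  motion:
    - [[-1,0,0,0,0,0,6],[-2,0,0,0,0,0,6],[-3,0,0,0,0,0,6],[-4,0,0,0,0,0,6],[-4,0,0,0,0,0,6],[-4,0,0,0,0,0,6],[0,-3,-2,0,0,0,6],[0,-5,-3,0,0,0,6],[0,-5,-3,0,0,0,6],[0,-5,-3,0,0,0,6],[0,-4,-3,0,0,0,6],[0,0,0,0,0,0,6]]

```text
clock: 20.72
tool_pos: [0.3428, -0.444, 0.2166]
tcp_rot: [-1.752, 1.57, -1.818]
ft_force: [0.1, 1.1, -0.2]
finger_gap: 0.0605
```

```bash
python3 - <<'E'
from h import *
from plant import manip,grab_frame
for n in("scene","top"):
    f=grab_frame(n);cv2.imwrite(f"pics/{n}_end.png",f["image"][:,:,::-1])
go(manip.get_state(),[.4985,-.231,.036])
E
```

```text
tcp [ 0.3447 -0.4419  0.2166] toolz yaw -3.67 x axis [ 2.e-04 -1.e-04 -1.e+00] F [ 0.1  -0.36  0.19] gap 0.0599 t 20.825
shift cm (present axes) [18.07 22.03 14.  ]
```

View pics/scene_end.png

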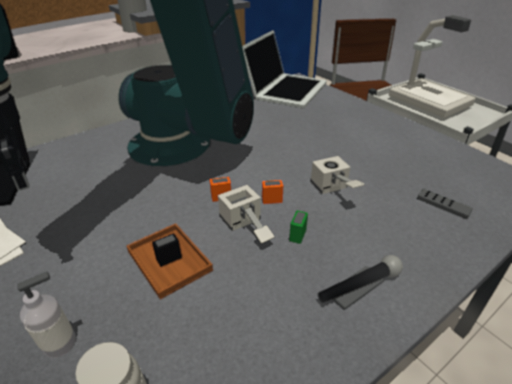

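View pics/top_end.png

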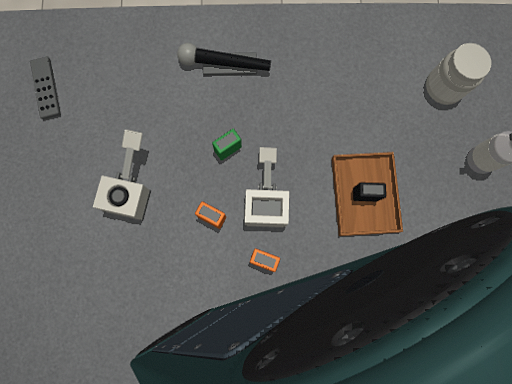

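The pack stands upright in the tray (top view (370,190), scene (167,248)). Its dock is empty with the lever down, the round battery is still seated at (118,196), and the look-alikes haven't moved.

```bash
python3 -c "
from plant import manip
print(manip.hand_in())"
```

```text
the job is handed in; nothing more can be done
None
```

I pressed the flat pack's lever down to its stop, lifted the pack straight out of its dock, and stood it upright near the centre of the tray floor. I then let go, moved the arm clear and handed the job in at about 21 s of the 54 s allowed.

**Last checks:** The final pictures from both cameras show the pack upright in the tray and its dock empty with the lever down. The round battery is still seated with its lever up, and the orange and green look-alikes have not moved. The force reading was about zero with the arm clear.

**What disagreed or went less well:**
- **Fingertip position:** the fingertips were about level with the TCP, not 25 mm ahead of it as described. I found the heights by watching the force and the pictures instead.
- **Extra force when setting down:** after touchdown I stepped down too far, and the wrist briefly read about 52 N, pressed through the gripped pack onto the tray floor. This is under the 120 N wrist limit. I backed off before opening, and nothing visibly shifted.

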